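# Take the thermometer out of the baked roll and hold the roll up in the tongs

## Robot

A 6-joint arm with a two-finger parallel gripper is mounted at the origin on a cart in front of the work surface, level with it; the furniture and walls round the work are solid. World frame = base frame: x ahead of the robot, y to its left, z up, the work surface at z = 0. Lengths are in m, angles in rad, forces in N, time in s.
With the tool pointing down it reaches from about 0.4 to 0.925 m from the base axis. Payload 12.5 kg.
Tool frame: the origin (TCP) lies midway between the tips of the shut fingers; the grasp point (between the pads) lies 19 mm behind it; z points along the fingers, y is the line along which they close (so a half turn about z gives the same grasp; the last joint's range is limited). The gripper opens to 95 mm and grips with 3 to 60 N. Pads are 20 mm wide; open, the fingers measure 119 mm over their backs; the gripper's body (75 mm by 180 mm) begins 59 mm behind the grasp point.
Start: joints at [-1.293, 0.491, 1.559, -0, 1.092, -0.106], TCP at [0.234, -0.58, 0.215] pointing down, gripper open.
Joint ranges: [-3.1, 3.1], [-0.84, 2.19], [0.05, 2.79], [-1.13, 4.28], [0.06, 2.93], [-2.69, 2.69]. Speed limits (rad/s): [2.22, 2.22, 2.79, 3.14, 3.14, 3.14].

## Interface

Orientations are given as [roll, pitch, yaw] about the fixed x, y, z axes, in that order (R = Rz(yaw) Ry(pitch) Rx(roll)).
In Python, from bench import arm, imaging gives the robot as it stands. The module is installed in compiled form; this text tells all that it offers.
- The arm moves only by the tool move_arm, never from a script. Its argument "targets" is a list of rows, each an object of numbers: "gripper": the closure, from -1 (fully open) to 1 (shut); "tx", "ty", "tz": the shift along the tool's x, y, z in m; "rx", "ry", "rz": the turn, a rotation vector about the tool's x, y, z in rad. A call has 1 to 20 rows; each row is the pose to reach, as a shift and turn from the pose commanded when the call began, along the tool's axes at that moment; what a row does not reach only later rows make up. A row lasts 1/10 s, in which the tool goes at most 50 mm and 8.59 degrees, less where a joint would pass 70% of its speed; a pose out of reach is approached as far as the arm can. A call with a gripper value outside its range is refused whole. The fingers move at their own pace and stop on an object; "newtons" is the grip in N (left out, the last holds). Time passes only in rows, so rows that repeat a pose let the fingers close. It gives the time, the measured TCP pose, the force, the opening and the grip force at its end, in the units of the state.
- arm.state(): the state, without advancing time (a new reading comes with each control period).
- imaging.capture(name): name is "scene" or "top"; returns (picture, depth): 400x640x3 uint8, red, green, blue; 400x640 float32, m along the optical axis (not along the pixel's ray), 0 where there is no reading.
- imaging.camera_info(name): a dict with "vertical_fov" (degrees; the focal length in pixels is half the picture's height over the tangent of half this angle, whatever the lens; pixels are square), "cx", "cy" (the principal point, pixels), "origin" and "orientation" of the camera in the world. Camera axes: x right, y up, looking along -z (the intrinsics and any distortion apply to the point x, -y, -z); pixel columns grow to the right and rows downward; lengths in m; the calibration is good to about 2 mm. A picture is of the moment at which its call begins. camera_info takes no time and is no camera call.
- arm.close_job(): hands the job in; it is judged then, once.
The state is a dict: "time_s": time; "joint_pos": joint angles; "dq": joint speeds; "effort": joint torques, N m; "tcp_pos": TCP position; "eef_rot": TCP orientation; "wrist_force": force on the tool from outside, world axes, zero at the start; "ft_torque": the same for the moment, N m; "grip_width": finger opening in m; "finger_force": force on a finger pad.
Only numpy, scipy, OpenCV 4.12 (cv2) and the standard library are available. Lean on these libraries where they do the work, as an engineer would, in place of code of your own. Each camera call takes 0.05 s, during which the arm holds its last target. There are 200 camera calls.

## Task

Three hot bread rolls are cooling on the wire rack. Draw the dial thermometer out of the roll it is stuck in and hang it in the notch of its stand, dial up and stem hanging; then take the kitchen tongs and with them lift that same roll at least 10 cm clear of the rack, so that its underside can be looked at. Finish while still holding it there in the tongs; do not touch the hot rolls with the gripper, do not squash the roll, and leave the other rolls and the things around where they are.

Things in the scene. Friction and masses are not known exactly. Their poses are not given: they have to be found in the camera images.
- thermometer: Dial thermometer, 40 g, standing upright in the middle of the top of one roll. Origin at the stem's lower tip, z up to the dial. Stem 4.5 mm thick, 60 mm long (z 0 to 60); then a round collar 14 mm wide (z 60 to 72), then the round steel dial 46 mm across, edge at z 75 to 84, flat face up. About 32 mm of stem is in the roll, with 1 mm play all round.
- stand: Thermometer stand, fixed, in front of the sink, its notch open roughly to the left: wooden foot 96 (x) x 70 x 16 mm, an upright strip at x = 32 mm, on top a level steel tongue 34 mm wide, upper face 85 mm above the worktop. A notch 9 mm wide runs in its middle along x from the closed end (x = -6 mm) to the mouth (x = -38 mm), open towards the stand's -x. Origin under the middle of the foot.
- notch (a point): Seat in the notch: middle line, level with the tongue's upper face, 9 mm before the closed end (stand x = -15, z = 85 mm). Axes as the stand's. The thermometer's collar rests on the tongue there, the stem hangs through the notch: its tip is then 60 mm below this point.
- notch_mouth (a point): Outer end of the notch (stand x = -52, z = 85 mm), axes as the stand's. From here to x = -38 mm two guide plates narrow from 26 to 9 mm. They and the tongue's edge (stand x = -34 to -52 mm) stand up 5 mm above the tongue: the collar must come in above them and be lowered behind them. Bring the stem in along the stand's +x.
- tongs: Sprung steel kitchen tongs, 0.165 kg, 274 mm long with tail ring, lying open on edge in front of the rack; the arms open sideways. Origin on the middle line at the worktop under the balance point, x along the middle line to the jaws, z up. Hinge at x = -116 mm. Jaws at x = 90 to 128 mm, z 0 to 30 mm, 87 mm apart inside when open (79 mm at the tips).
- grip_middle (a point): Middle between the arms at the place to grip (tongs x = 0, z = 15 mm), axes as the tongs'. Here the arms stand 22 mm tall (z 4 to 26), 58 mm wide over their outsides, nearly parallel. Squeezed here both arms turn alike about the hinge; the spring pushes back with 6 N at first, 8 N when the jaws meet a roll (then about 42 mm wide here). Half of the grip beyond that reaches the jaws.
- jaw_middle (a point): Middle between the jaws of the tongs: tongs frame x = 103 mm, z = 15 mm. Axes as the tongs'.
- roll_probed: The round, hot bread roll in which the thermometer stands at the start, 60 g. 58 mm across (widest 14 mm above its underside), 42 mm high, domed, flat below. Origin in the middle of its underside, z up. The bore for the stem, 7 mm wide and 32 mm deep, is in the middle of its top. It lies in one of three places in a row. It takes 20 N from each jaw before it is squashed.
- roll_b: Second roll, same size and look without thermometer; stays where it is. Origin in the middle of its underside.
- roll_c: Third roll, same size and look without thermometer; stays where it is. Origin in the middle of its underside.
- rack: Wire cooling rack, fixed, 120 mm (its x) by 310 mm (its y), top 18 mm above the worktop. Origin under its middle. The three rolls lie on it in a row along its y, 105 mm apart within 8 mm or so. Wall cupboards hang behind it, from x = 0.62 m on and 0.51 m above the worktop: lift only as far as needed over the rack.
- timer: White and red kitchen timer, 62 mm across, 48 mm high, on the left; leave it. Origin under its middle.
- salt_shaker: Salt shaker, 44 mm across, 90 mm high, left of the rack; leave it. Origin under its middle.
- lemon: Lemon, 71 x 53 x 51 mm, left of the rack; leave it. Origin under its middle.

How it is judged:
By the outcome, as a careful person would: the job done as asked, in the order asked, and still so for the second after the job is handed in, while the arm keeps its last pose, push and grip.
It also fails if it takes over 64 s, if anything falls off the work surface, if the arm or the gripper's body presses on something with over 40 N, if the wrist force passes 120 N, or if a joint passes its speed limit or range.

## Working session

There is one attempt and no reset: what is moved stays moved. The work goes in short steps, Python scripts to look and compute and a tool call to move; the robot and the scene stay as the last step left them, time stands still between calls to the robot, and variables do not carry over. Pictures are saved under pics/ and viewed, at most 11 in all, crops included, and the job is handed in when it is done.

Besides the shell and the picture viewer there is one more tool, called after ">>>" as name(argument=value, ...) on one line, values as JSON. move_arm: Moves the arm, as the interface text tells. Its arguments: {"type":"object","properties":{"targets":{"type":"array","items":{"type":"object","properties":{"gripper":{"type":"number"},"tx":{"type":"number"},"ty":{"type":"number"},"tz":{"type":"number"},"rx":{"type":"number"},"ry":{"type":"number"},"rz":{"type":"number"}}}},"newtons":{"type":"number"}},"required":["targets"]}

```bash
mkdir -p pics; ls; python3 - <<'E'
from bench import arm, imaging
import cv2,numpy as np
for n in("scene","top"):
    p,d=imaging.capture(n); cv2.imwrite(f"pics/{n}0.png",p[:,:,::-1]); np.savez(f"{n}0.npz",p=p,d=d)
    print(imaging.camera_info(n), (d>0).mean())
print(arm.state())
E
```

```text
pics
{'vertical_fov': 49.99252269252759, 'cx': 314.9307798567055, 'cy': 196.91130870453227, 'origin': array([-0.53534136,  0.09923322,  0.80134758]), 'orientation': array([ 0.97890829, -0.01474088, -1.5733822 ])} 0.9960234375
{'vertical_fov': 51.152915889993565, 'cx': 317.61177877695815, 'cy': 197.37897961810776, 'origin': array([0.39639182, 0.08290323, 1.15083747]), 'orientation': array([ 0.12257793,  0.00309814, -1.54653961])} 0.99616796875
{'time_s': 0.1, 'joint_pos': array([-1.29258768e+00,  4.91471235e-01,  1.55935695e+00,  2.66416196e-05,
        1.09168595e+00, -1.05586245e-01]), 'dq': array([ 9.35095796e-04, -2.20239110e-03, -2.22203456e-03,  2.12762579e-03,
        7.43378710e-05, -1.02074366e-03]), 'effort': array([ 2.99141131e-03, -6.13620615e+01, -2.58606756e+01,  6.94080396e-02,
        4.69982601e-02, -5.24400969e-05]), 'tcp_pos': array([ 0.23400738, -0.57932866,  0.21414847]), 'eef_rot': array([-3.14067879e+00, -1.20614536e-04,  3.83782542e-01]), 'wrist_force': array([-0.17326593,  0.24639207, -0.43715612]), 'ft_torque': array([ 0.01378527, -0.00599372, -0.00057474]), 'finger_force': 0.0, 'grip_width': 0.09505190280033289}
```

View pics/top0.png

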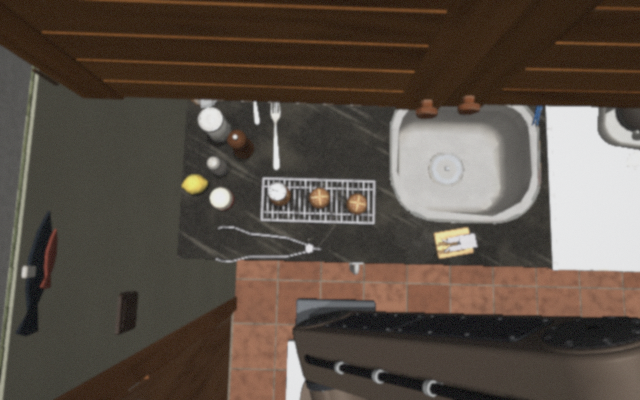

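View pics/scene0.png

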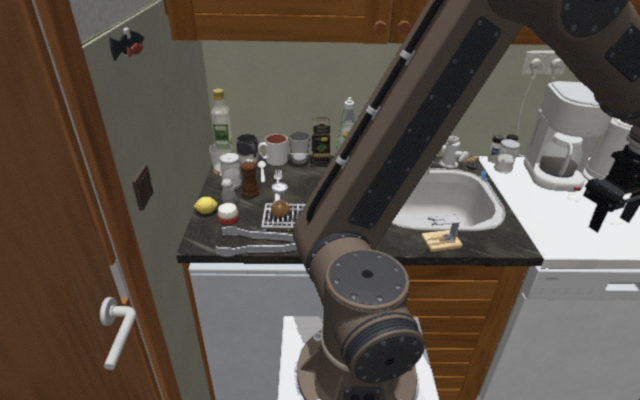

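The top view shows the dial at (277,192) on the left roll, bare rolls at (319,197) and (357,204), the tongs with hinge at (310,248) and jaws to the left near (218,228)/(218,260), and the stand at (455,242). The scene view confirms this layout, with the arm hiding part of the rack. Next I measure in 3D.

```bash
cat > h.py <<'E'
import numpy as np, cv2
from scipy.spatial.transform import Rotation as R
from bench import arm, imaging
def cam(n):
    i=imaging.camera_info(n); f=200/np.tan(np.radians(i["vertical_fov"])/2)
    return f,i["cx"],i["cy"],np.array(i["origin"]),R.from_euler("xyz",i["orientation"]).as_matrix()
def pts(n,d):
    f,cx,cy,o,M=cam(n); v,u=np.mgrid[:400,:640]
    return np.stack([(u-cx)/f*d,-(v-cy)/f*d,-d],-1)@M.T+o
def ray(n,u,v,z):
    f,cx,cy,o,M=cam(n); r=M@np.array([(u-cx)/f,-(v-cy)/f,-1]); return o+r*(z-o[2])/r[2]
def proj(n,P):
    f,cx,cy,o,M=cam(n); q=(np.atleast_2d(P)-o)@M; return np.c_[cx-f*q[:,0]/q[:,2],cy+f*q[:,1]/q[:,2]]
E
python3 - <<'E'
from h import *
a=np.load("top0.npz");P=pts("top",a["d"]);z=P[:,:,2]
print("plane z samples",[np.round(P[v,u],3) for u,v in((200,250),(350,240),(500,250),(300,140),(386,110),(225,170))])
m=np.zeros((400,640),bool);m[160:270,170:500]=1
for lo,hi,nm in((.012,.022,"rack"),(.03,.07,"roll"),(.08,.15,"dial/tongue")):
    c,l,s,ce=cv2.connectedComponentsWithStats((m&(z>lo)&(z<hi)).astype(np.uint8))
    for k in range(1,c):
        if s[k,4]>12:
            q=P[l==k];print(nm,s[k],q.min(0).round(3),q.max(0).round(3),np.median(q,0).round(3))
im=a["p"][160:270,180:500,::-1]
b=cv2.resize(im[:, :200],None,fx=4,fy=4,interpolation=cv2.INTER_CUBIC);cv2.imwrite("pics/tc1.png",b)
b=cv2.resize(im[50:110,230:320],None,fx=8,fy=8,interpolation=cv2.INTER_CUBIC);cv2.imwrite("pics/tc2.png",b)
E
```

```text
plane z samples [array([0.385, 0.407, 0.002]), array([ 0.422, -0.001,  0.006]), array([ 0.405, -0.413, -0.004]), array([0.7  , 0.143, 0.002]), array([ 0.795, -0.1  , -0.006]), array([0.396, 0.083, 1.151])]
rack [177 167   5  44  64] [0.492 0.47  0.012] [0.611 0.473 0.022] [0.552 0.471 0.017]
rack [ 261  178  114   46 1435] [ 0.468 -0.065  0.012] [0.588 0.245 0.022] [0.516 0.085 0.017]
rack [176 212   3  12  17] [0.456 0.469 0.012] [0.487 0.472 0.022] [0.471 0.471 0.016]
rack [175 225   3  13  19] [0.419 0.469 0.012] [0.451 0.472 0.021] [0.432 0.471 0.018]
rack [434 228  39  30 560] [ 0.382 -0.33   0.012] [ 0.462 -0.228  0.021] [ 0.421 -0.268  0.016]
rack [174 239   3  12  15] [0.384 0.47  0.012] [0.413 0.472 0.022] [0.4   0.471 0.017]
rack [173 252   3  18  24] [0.334 0.47  0.012] [0.379 0.472 0.022] [0.359 0.471 0.017]
roll [170 160  10 110 511] [0.334 0.469 0.03 ] [0.628 0.473 0.07 ] [0.497 0.471 0.048]
roll [211 160  16  15 111] [0.591 0.341 0.03 ] [0.629 0.378 0.069] [0.602 0.351 0.047]
roll [182 175  25  19 342] [0.538 0.393 0.03 ] [0.588 0.458 0.056] [0.562 0.422 0.044]
roll [270 186  21  20 146] [0.51  0.164 0.031] [0.562 0.217 0.058] [0.522 0.178 0.047]
roll [210 188  22  21 365] [0.499 0.323 0.03 ] [0.554 0.379 0.054] [0.524 0.349 0.046]
roll [309 188  21  21 353] [0.505 0.059 0.032] [0.559 0.113 0.063] [0.53  0.086 0.054]
roll [346 194  22  21 359] [ 0.491 -0.043  0.03 ] [0.544 0.013 0.063] [ 0.516 -0.013  0.054]
roll [305 244   8   9  32] [0.387 0.101 0.03 ] [0.409 0.12  0.035] [0.398 0.112 0.031]
dial/tongue [170 160   3  39  64] [0.517 0.47  0.08 ] [0.616 0.473 0.098] [0.582 0.471 0.087]
dial/tongue [207 160  13  10  93] [0.596 0.348 0.08 ] [0.62  0.38  0.094] [0.61  0.364 0.087]
dial/tongue [268 183  18  18 258] [0.515 0.171 0.107] [0.558 0.214 0.118] [0.537 0.192 0.113]
dial/tongue [441 234  36  18 363] [ 0.399 -0.315  0.08 ] [ 0.443 -0.226  0.094] [ 0.423 -0.279  0.085]
```

View pics/tc1.png

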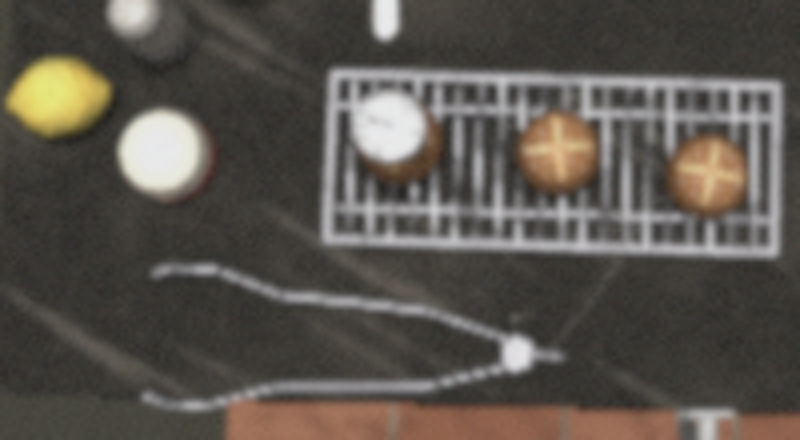

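View pics/tc2.png

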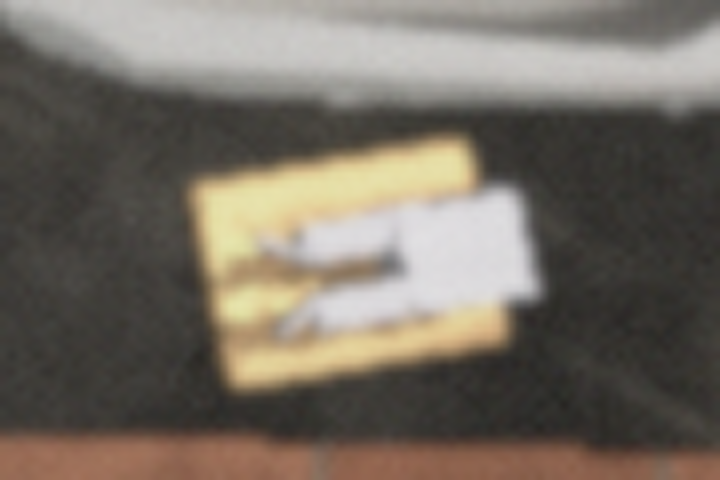

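The crops show three things:
- **Thermometer:** its dial is at tc1 (388,128), above the left roll.
- **Tongs:** the tips are at tc1 (152,272) and (145,397), and the hinge is at (515,353).
- **Stand:** the notch's closed end is at tc2 (400,263), with the foot corners clearly visible.

Next I turn these into poses.

```bash
python3 - <<'E'
from h import *
a=np.load("top0.npz");P=pts("top",a["d"]);z=P[:,:,2];im=a["p"].astype(int)
T1=lambda u,v:((u+.5)/4-.5+180,(v+.5)/4-.5+160); T2=lambda u,v:((u+.5)/8-.5+410,(v+.5)/8-.5+210)
# dial
m=np.zeros((400,640),np.uint8);m[178:206,262:292]=1
mm=((m>0)&(z>.09)).astype(np.uint8); c=cv2.findContours(mm,0,1)[0];c=max(c,key=len)
(e,r)=cv2.minEnclosingCircle(c);(u,v),ax,_=cv2.fitEllipse(c);print("dial",e,ax,ray("top",u,v,.112).round(4), "z",np.median(z[mm>0]))
# stand foot from corners
C=np.array([ray("top",*T2(*q),.016) for q in((190,183),(472,133),(510,345),(232,393))]);print("foot c",C.mean(0).round(4),[np.linalg.norm(C[i]-C[i-1]).round(4) for i in range(4)])
ex=(C[1]-C[0]+C[2]-C[3]);yaw=np.arctan2(ex[1],ex[0]);print("foot yaw",np.degrees(yaw))
for lab,q in(("closed",(397,263)),("tongueTR",(520,186)),("tongueBR",(541,300)),("guide a",(263,240)),("guide b",(280,333))):print(lab,ray("top",*T2(*q),.085 if lab[0]!="g" else .09).round(4))
# yellow foot rect
hsv=cv2.cvtColor(a["p"],cv2.COLOR_RGB2HSV);y=cv2.inRange(hsv,(12,60,110),(35,255,255));y[:,:425]=0;y[:,490:]=0;y[:222]=0;y[:260]=y[:260];y[262:]=0
c=max(cv2.findContours(y,0,1)[0],key=cv2.contourArea);rr=cv2.minAreaRect(c);print(rr)
# tongs
for lab,q,h in(("tipA",(152,272),.03),("tipB",(145,397),.03),("hinge",(515,353),.031),("ring",(562,356),.02)):print(lab,ray("top",*T1(*q),h).round(4))
g=im.sum(2)
for col in(225,230,235,240,245,250,255,260,265,270,275,280,285):
    o=[]
    for lo,hi in((224,244),(250,268)):
        w=np.clip(g[lo:hi,col]-(330),0,None)
        if hi==268: w[g[lo:hi,col]*0+np.abs(im[lo:hi,col,0]-im[lo:hi,col,2])>45]=0
        o.append(ray("top",col,lo+(w*np.arange(hi-lo)).sum()/max(w.sum(),1),.026)[:2].round(4))
    print(col,o,(o[0]+o[1])/2,round(float(np.linalg.norm(o[0]-o[1])),4))
E
```

```text
dial (276.7727355957031, 191.22727966308594) (17.253433227539062, 17.35649871826172) [0.5372 0.1922 0.112 ] z 0.1128328391209159
foot c [ 0.4224 -0.2795  0.016 ] [np.float64(0.0713), np.float64(0.0975), np.float64(0.0718), np.float64(0.0953)]
foot yaw -78.79710272853679
closed [ 0.4212 -0.272   0.085 ]
tongueTR [ 0.4464 -0.3114  0.085 ]
tongueBR [ 0.4106 -0.3173  0.085 ]
guide a [ 0.4272 -0.2282  0.09  ]
guide b [ 0.3982 -0.2332  0.09  ]
((453.06396484375, 242.35202026367188), (27.72724723815918, 36.85040283203125), 79.69515228271484)
tipA [0.4463 0.3557 0.03  ]
tipB [0.3634 0.3559 0.03  ]
hinge [0.3983 0.111  0.031 ]
ring [0.3971 0.0797 0.02  ]
225 [array([0.4486, 0.3369]), array([0.3585, 0.3323])] [0.40355 0.3346 ] 0.0902
230 [array([0.4492, 0.3235]), array([0.3587, 0.3189])] [0.40395 0.3212 ] 0.0906
235 [array([0.4469, 0.3099]), array([0.3618, 0.3058])] [0.40435 0.30785] 0.0852
240 [array([0.4426, 0.2962]), array([0.3654, 0.2926])] [0.404  0.2944] 0.0773
245 [array([0.4377, 0.2825]), array([0.3702, 0.2795])] [0.40395 0.281  ] 0.0676
250 [array([0.4331, 0.2689]), array([0.3722, 0.2662])] [0.40265 0.26755] 0.061
255 [array([0.4321, 0.2554]), array([0.3727, 0.2529])] [0.4024  0.25415] 0.0595
260 [array([0.4314, 0.2419]), array([0.3729, 0.2395])] [0.40215 0.2407 ] 0.0585
265 [array([0.43  , 0.2284]), array([0.3735, 0.2262])] [0.40175 0.2273 ] 0.0565
270 [array([0.4289, 0.215 ]), array([0.3737, 0.2129])] [0.4013  0.21395] 0.0552
275 [array([0.428 , 0.2015]), array([0.3742, 0.1995])] [0.4011 0.2005] 0.0538
280 [array([0.4263, 0.188 ]), array([0.3748, 0.1862])] [0.40055 0.1871 ] 0.0515
285 [array([0.4258, 0.1746]), array([0.3751, 0.1729])] [0.40045 0.17375] 0.0507
```

>>> move_arm(targets=[{"tx": 0.2,"ty": -0.2,"tz": -0.03,"rz": -0.5},{"tx": 0.57,"ty": -0.602,"tz": -0.03,"rz": -1.379},{"tx": 0.57,"ty": -0.602,"tz": -0.03,"rz": -1.379},{"tx": 0.57,"ty": -0.602,"tz": -0.03,"rz": -1.379},{"tx": 0.57,"ty": -0.602,"tz": -0.03,"rz": -1.379},{"tx": 0.57,"ty": -0.602,"tz": -0.03,"rz": -1.379},{"tx": 0.57,"ty": -0.602,"tz": -0.03,"rz": -1.379},{"tx": 0.57,"ty": -0.602,"tz": -0.03,"rz": -1.379},{"tx": 0.57,"ty": -0.602,"tz": -0.03,"rz": -1.379},{"tx": 0.57,"ty": -0.602,"tz": -0.03,"rz": -1.379},{"tx": 0.57,"ty": -0.602,"tz": -0.03,"rz": -1.379},{"tx": 0.57,"ty": -0.602,"tz": -0.03,"rz": -1.379},{"tx": 0.57,"ty": -0.602,"tz": -0.03,"rz": -1.379},{"tx": 0.57,"ty": -0.602,"tz": -0.03,"rz": -1.379},{"tx": 0.57,"ty": -0.602,"tz": -0.03,"rz": -1.379},{"tx": 0.57,"ty": -0.602,"tz": -0.03,"rz": -1.379},{"tx": 0.57,"ty": -0.602,"tz": -0.03,"rz": -1.379},{"tx": 0.57,"ty": -0.602,"tz": -0.03,"rz": -1.379},{"tx": 0.57,"ty": -0.602,"tz": -0.03,"rz": -1.379},{"tx": 0.57,"ty": -0.602,"tz": -0.03,"rz": -1.379}])

```text
invalid input
```

>>> move_arm(targets=[{"gripper": -1,"tx": 0.04,"ty": -0.03,"tz": -0.01,"rx": 0,"ry": 0,"rz": -0.1}])

```text
time_s: 0.2
tcp_pos: [0.2576, -0.5396, 0.2225]
eef_rot: [-3.14, 0.0, 0.481]
wrist_force: [0.1, 0.8, -0.4]
grip_width: 0.0951
finger_force: 0.0
```

>>> move_arm(targets=[{"gripper": -1,"tx": 0.584,"ty": -0.516,"tz": -0.02,"rx": 0,"ry": 0,"rz": -1.279},{"gripper": -1,"tx": 0.584,"ty": -0.516,"tz": -0.02,"rx": 0,"ry": 0,"rz": -1.279},{"gripper": -1,"tx": 0.584,"ty": -0.516,"tz": -0.02,"rx": 0,"ry": 0,"rz": -1.279},{"gripper": -1,"tx": 0.584,"ty": -0.516,"tz": -0.02,"rx": 0,"ry": 0,"rz": -1.279},{"gripper": -1,"tx": 0.584,"ty": -0.516,"tz": -0.02,"rx": 0,"ry": 0,"rz": -1.279},{"gripper": -1,"tx": 0.584,"ty": -0.516,"tz": -0.02,"rx": 0,"ry": 0,"rz": -1.279},{"gripper": -1,"tx": 0.584,"ty": -0.516,"tz": -0.02,"rx": 0,"ry": 0,"rz": -1.279},{"gripper": -1,"tx": 0.584,"ty": -0.516,"tz": -0.02,"rx": 0,"ry": 0,"rz": -1.279},{"gripper": -1,"tx": 0.584,"ty": -0.516,"tz": -0.02,"rx": 0,"ry": 0,"rz": -1.279},{"gripper": -1,"tx": 0.584,"ty": -0.516,"tz": -0.02,"rx": 0,"ry": 0,"rz": -1.279},{"gripper": -1,"tx": 0.584,"ty": -0.516,"tz": -0.02,"rx": 0,"ry": 0,"rz": -1.279},{"gripper": -1,"tx": 0.584,"ty": -0.516,"tz": -0.02,"rx": 0,"ry": 0,"rz": -1.279},{"gripper": -1,"tx": 0.584,"ty": -0.516,"tz": -0.02,"rx": 0,"ry": 0,"rz": -1.279},{"gripper": -1,"tx": 0.584,"ty": -0.516,"tz": -0.02,"rx": 0,"ry": 0,"rz": -1.279},{"gripper": -1,"tx": 0.584,"ty": -0.516,"tz": -0.02,"rx": 0,"ry": 0,"rz": -1.279},{"gripper": -1,"tx": 0.584,"ty": -0.516,"tz": -0.02,"rx": 0,"ry": 0,"rz": -1.279},{"gripper": -1,"tx": 0.584,"ty": -0.516,"tz": -0.02,"rx": 0,"ry": 0,"rz": -1.279},{"gripper": -1,"tx": 0.584,"ty": -0.516,"tz": -0.02,"rx": 0,"ry": 0,"rz": -1.279},{"gripper": -1,"tx": 0.584,"ty": -0.516,"tz": -0.02,"rx": 0,"ry": 0,"rz": -1.279},{"gripper": -1,"tx": 0.584,"ty": -0.516,"tz": -0.02,"rx": 0,"ry": 0,"rz": -1.279}])

```text
time_s: 2.2
tcp_pos: [0.5362, 0.1898, 0.2445]
eef_rot: [-3.142, 0.0, 1.762]
wrist_force: [0.0, -0.6, -0.3]
grip_width: 0.0951
finger_force: 0.0
```

>>> move_arm(targets=[{"gripper": -1,"tx": 0,"ty": 0,"tz": 0,"rx": 0,"ry": 0,"rz": 0},{"gripper": -1,"tx": 0,"ty": 0,"tz": 0.03,"rx": 0,"ry": 0,"rz": 0},{"gripper": -1,"tx": 0,"ty": 0,"tz": 0.07,"rx": 0,"ry": 0,"rz": 0},{"gripper": -1,"tx": 0,"ty": 0,"tz": 0.1,"rx": 0,"ry": 0,"rz": 0},{"gripper": -1,"tx": 0,"ty": 0,"tz": 0.12,"rx": 0,"ry": 0,"rz": 0},{"gripper": -1,"tx": 0,"ty": 0,"tz": 0.135,"rx": 0,"ry": 0,"rz": 0},{"gripper": -1,"tx": 0,"ty": 0,"tz": 0.148,"rx": 0,"ry": 0,"rz": 0},{"gripper": -1,"tx": 0,"ty": 0,"tz": 0.154,"rx": 0,"ry": 0,"rz": 0},{"gripper": -1,"tx": 0,"ty": 0,"tz": 0.154,"rx": 0,"ry": 0,"rz": 0},{"gripper": -1,"tx": 0,"ty": 0,"tz": 0.154,"rx": 0,"ry": 0,"rz": 0}])

```text
time_s: 3.2
tcp_pos: [0.5367, 0.1908, 0.091]
eef_rot: [3.141, 0.0, 1.763]
wrist_force: [0.5, -0.4, 1.5]
grip_width: 0.0952
finger_force: 0.0
```

>>> move_arm(newtons=12, targets=[{"gripper": 1,"tx": 0,"ty": 0,"tz": 0,"rx": 0,"ry": 0,"rz": 0},{"gripper": 1,"tx": 0,"ty": 0,"tz": 0,"rx": 0,"ry": 0,"rz": 0},{"gripper": 1,"tx": 0,"ty": 0,"tz": 0,"rx": 0,"ry": 0,"rz": 0},{"gripper": 1,"tx": 0,"ty": 0,"tz": 0,"rx": 0,"ry": 0,"rz": 0},{"gripper": 1,"tx": 0,"ty": 0,"tz": 0,"rx": 0,"ry": 0,"rz": 0},{"gripper": 1,"tx": 0,"ty": 0,"tz": 0,"rx": 0,"ry": 0,"rz": 0},{"gripper": 1,"tx": 0,"ty": 0,"tz": 0,"rx": 0,"ry": 0,"rz": 0},{"gripper": 1,"tx": 0,"ty": 0,"tz": 0,"rx": 0,"ry": 0,"rz": 0}])

```text
time_s: 4.0
tcp_pos: [0.5364, 0.1908, 0.0904]
eef_rot: [-3.142, 0.0, 1.763]
wrist_force: [0.1, 0.2, -0.1]
grip_width: 0.0451
finger_force: 12.0
```

>>> move_arm(targets=[{"gripper": 1,"tx": 0,"ty": 0,"tz": -0.005,"rx": 0,"ry": 0,"rz": 0},{"gripper": 1,"tx": 0,"ty": 0,"tz": -0.012,"rx": 0,"ry": 0,"rz": 0},{"gripper": 1,"tx": 0,"ty": 0,"tz": -0.022,"rx": 0,"ry": 0,"rz": 0},{"gripper": 1,"tx": 0,"ty": 0,"tz": -0.034,"rx": 0,"ry": 0,"rz": 0},{"gripper": 1,"tx": 0,"ty": 0,"tz": -0.048,"rx": 0,"ry": 0,"rz": 0},{"gripper": 1,"tx": 0,"ty": 0,"tz": -0.065,"rx": 0,"ry": 0,"rz": 0},{"gripper": 1,"tx": 0,"ty": 0,"tz": -0.085,"rx": 0,"ry": 0,"rz": 0},{"gripper": 1,"tx": 0,"ty": 0,"tz": -0.1,"rx": 0,"ry": 0,"rz": 0},{"gripper": 1,"tx": 0,"ty": 0,"tz": -0.1,"rx": 0,"ry": 0,"rz": 0},{"gripper": 1,"tx": 0,"ty": 0,"tz": -0.1,"rx": 0,"ry": 0,"rz": 0}])

```text
time_s: 5.0
tcp_pos: [0.5363, 0.1908, 0.1907]
eef_rot: [3.141, 0.0, 1.763]
wrist_force: [0.2, 0.3, -0.3]
grip_width: 0.045
finger_force: 12.0
```

```bash
python3 - <<'E'
from h import *
s=arm.state();print(s["tcp_pos"],s["eef_rot"],s["joint_pos"],s["grip_width"],s["finger_force"])
o=[]
for n in("scene","top"):
    p,d=imaging.capture(n); np.savez(f"{n}1.npz",p=p,d=d)
    c=proj(n,np.array(s["tcp_pos"]))[0].astype(int); print(n,c)
    x=np.clip(c[0]-40,0,560);y=np.clip(c[1]-35,0,325)
    o.append(cv2.resize(p[y:y+70,x:x+80,::-1],None,fx=5,fy=5,interpolation=cv2.INTER_CUBIC))
cv2.imwrite("pics/lift.png",np.hstack(o))
E
```

```text
[0.53626496 0.19084007 0.19074646] [3.14083977e+00 5.40544692e-05 1.76280202e+00] [ 2.25897260e-01  4.37478523e-01  1.72693386e+00 -9.59981887e-05
  9.76429659e-01  3.39452696e-02] 0.045029933497275645 11.999975803628331
scene [278 164]
top [273 187]
```

View pics/lift.png

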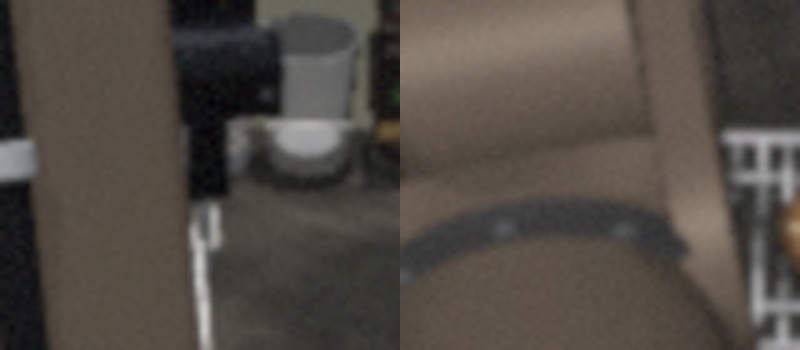

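The scene crop shows the gripper at (205,160) with the collar and stem below it at (205,225), free of the roll. The arm hides everything in the top crop. Next I carry the thermometer to a point in front of the notch mouth.

>>> move_arm(targets=[{"gripper": 1,"tx": -0.02,"ty": -0.012,"tz": 0,"rx": 0,"ry": 0,"rz": 0},{"gripper": 1,"tx": -0.05,"ty": -0.03,"tz": 0,"rx": 0,"ry": 0,"rz": 0},{"gripper": 1,"tx": -0.085,"ty": -0.05,"tz": 0,"rx": 0,"ry": 0,"rz": 0},{"gripper": 1,"tx": -0.12,"ty": -0.07,"tz": 0,"rx": 0,"ry": 0,"rz": 0},{"gripper": 1,"tx": -0.155,"ty": -0.09,"tz": 0,"rx": 0,"ry": 0,"rz": 0},{"gripper": 1,"tx": -0.19,"ty": -0.11,"tz": 0,"rx": 0,"ry": 0,"rz": 0},{"gripper": 1,"tx": -0.225,"ty": -0.13,"tz": 0,"rx": 0,"ry": 0,"rz": 0},{"gripper": 1,"tx": -0.26,"ty": -0.15,"tz": 0,"rx": 0,"ry": 0,"rz": 0},{"gripper": 1,"tx": -0.295,"ty": -0.17,"tz": 0.01,"rx": 0,"ry": 0,"rz": 0},{"gripper": 1,"tx": -0.32,"ty": -0.185,"tz": 0.025,"rx": 0,"ry": 0,"rz": 0},{"gripper": 1,"tx": -0.34,"ty": -0.196,"tz": 0.04,"rx": 0,"ry": 0,"rz": 0},{"gripper": 1,"tx": -0.35,"ty": -0.202,"tz": 0.055,"rx": 0,"ry": 0,"rz": 0},{"gripper": 1,"tx": -0.35,"ty": -0.202,"tz": 0.07,"rx": 0,"ry": 0,"rz": 0},{"gripper": 1,"tx": -0.35,"ty": -0.202,"tz": 0.082,"rx": 0,"ry": 0,"rz": 0},{"gripper": 1,"tx": -0.35,"ty": -0.202,"tz": 0.09,"rx": 0,"ry": 0,"rz": 0},{"gripper": 1,"tx": -0.35,"ty": -0.202,"tz": 0.09,"rx": 0,"ry": 0,"rz": 0},{"gripper": 1,"tx": -0.35,"ty": -0.202,"tz": 0.09,"rx": 0,"ry": 0,"rz": 0}])

```text
time_s: 6.8
tcp_pos: [0.4049, -0.1912, 0.1004]
eef_rot: [-3.141, -0.0, 1.763]
wrist_force: [-0.7, -0.1, -0.3]
grip_width: 0.0452
finger_force: 12.0
```

```bash
python3 - <<'E'
from h import *
s=arm.state();print(s["tcp_pos"],s["eef_rot"],s["grip_width"],s["finger_force"])
o=[]
for n in("scene","top"):
    p,d=imaging.capture(n); np.savez(f"{n}2.npz",p=p,d=d)
    t=np.array(s["tcp_pos"]); c=proj(n,t)[0].astype(int); print(n,c,proj(n,t-[0,0,.0624])[0], proj(n,[.4195,-.2648,.085]))
    x=np.clip(c[0]-30,0,560);y=np.clip(c[1]-25,0,325);print(x,y)
    o.append(cv2.resize(p[y:y+70,x:x+80,::-1],None,fx=5,fy=5,interpolation=cv2.INTER_CUBIC))
cv2.imwrite("pics/mouth.png",np.hstack(o))
E
```

```text
[ 0.40491037 -0.19117539  0.10044682] [-3.14128869e+00 -2.15853449e-04  1.76301126e+00] 0.045234390899297997 12.000000586558599
scene [416 218] [413.09725686 236.6108767 ] [[440.83461547 220.44091889]]
386 193
top [428 248] [422.72186381 248.14636567] [[456.35365511 243.02495714]]
398 223
```

View pics/mouth.png

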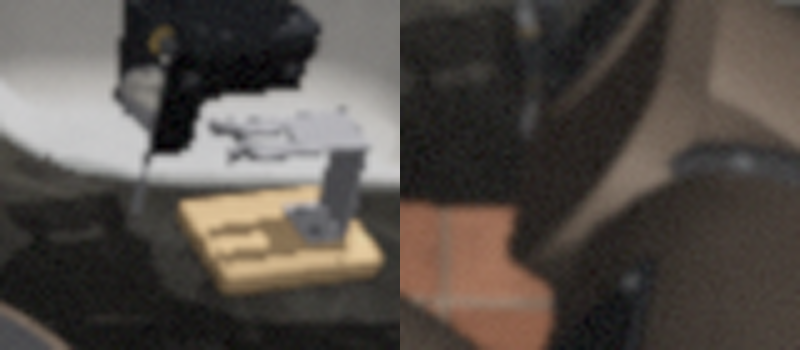

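The stem tip is at crop (137,212), about 1 px from the predicted position, and the notch is ahead of it on the same line. I go in along the stand's +x.

>>> move_arm(targets=[{"gripper": 1,"tx": -0.01,"ty": 0,"tz": 0,"rx": 0,"ry": 0,"rz": 0},{"gripper": 1,"tx": -0.02,"ty": 0,"tz": 0,"rx": 0,"ry": 0,"rz": 0},{"gripper": 1,"tx": -0.03,"ty": 0,"tz": 0,"rx": 0,"ry": 0,"rz": 0},{"gripper": 1,"tx": -0.036,"ty": 0,"tz": 0,"rx": 0,"ry": 0,"rz": 0},{"gripper": 1,"tx": -0.042,"ty": 0,"tz": 0,"rx": 0,"ry": 0,"rz": 0},{"gripper": 1,"tx": -0.048,"ty": 0,"tz": 0,"rx": 0,"ry": 0,"rz": 0},{"gripper": 1,"tx": -0.054,"ty": 0,"tz": 0,"rx": 0,"ry": 0,"rz": 0},{"gripper": 1,"tx": -0.06,"ty": 0,"tz": 0,"rx": 0,"ry": 0,"rz": 0},{"gripper": 1,"tx": -0.066,"ty": 0,"tz": 0,"rx": 0,"ry": 0,"rz": 0},{"gripper": 1,"tx": -0.072,"ty": 0,"tz": 0,"rx": 0,"ry": 0,"rz": 0},{"gripper": 1,"tx": -0.076,"ty": 0,"tz": 0,"rx": 0,"ry": 0,"rz": 0},{"gripper": 1,"tx": -0.076,"ty": 0,"tz": 0,"rx": 0,"ry": 0,"rz": 0},{"gripper": 1,"tx": -0.076,"ty": 0,"tz": 0,"rx": 0,"ry": 0,"rz": 0}])

```text
time_s: 8.2
tcp_pos: [0.4193, -0.2658, 0.1004]
eef_rot: [-3.141, -0.0, 1.763]
wrist_force: [-0.0, 0.9, -0.7]
grip_width: 0.045
finger_force: 12.0
```

```bash
python3 - <<'E'
from h import *
s=arm.state();print(s["tcp_pos"],s["eef_rot"],s["grip_width"],s["wrist_force"])
p,d=imaging.capture("scene"); np.savez("scene3.npz",p=p,d=d)
cv2.imwrite("pics/in.png",cv2.resize(p[185:260,400:480,::-1],None,fx=8,fy=8,interpolation=cv2.INTER_CUBIC))
E
```

```text
[ 0.41929175 -0.26578271  0.10038332] [-3.14144102e+00 -1.13021437e-04  1.76276106e+00] 0.04504695055631783 [-0.03676854  0.90797108 -0.68947216]
```

View pics/in.png

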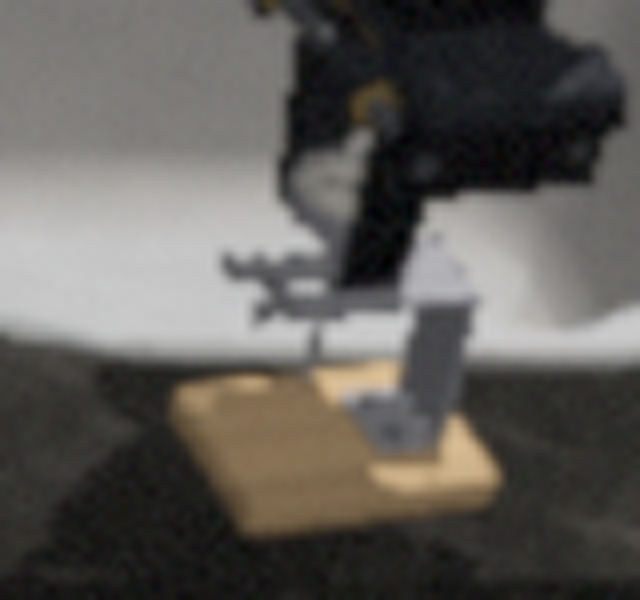

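The stem at crop (316,350) hangs through the notch below the tongue, with no contact force. Next I lower it and watch the force.

>>> move_arm(targets=[{"gripper": 1,"tx": 0,"ty": 0,"tz": 0.003,"rx": 0,"ry": 0,"rz": 0},{"gripper": 1,"tx": 0,"ty": 0,"tz": 0.006,"rx": 0,"ry": 0,"rz": 0},{"gripper": 1,"tx": 0,"ty": 0,"tz": 0.009,"rx": 0,"ry": 0,"rz": 0},{"gripper": 1,"tx": 0,"ty": 0,"tz": 0.011,"rx": 0,"ry": 0,"rz": 0},{"gripper": 1,"tx": 0,"ty": 0,"tz": 0.012,"rx": 0,"ry": 0,"rz": 0},{"gripper": 1,"tx": 0,"ty": 0,"tz": 0.012,"rx": 0,"ry": 0,"rz": 0},{"gripper": 1,"tx": 0,"ty": 0,"tz": 0.012,"rx": 0,"ry": 0,"rz": 0}])

```text
time_s: 8.95
tcp_pos: [0.4194, -0.2659, 0.0885]
eef_rot: [3.142, 0.0, 1.763]
wrist_force: [0.8, -0.2, -0.2]
grip_width: 0.0452
finger_force: 12.0
```

>>> move_arm(targets=[{"gripper": 1,"tx": 0,"ty": 0,"tz": 0.001,"rx": 0,"ry": 0,"rz": 0},{"gripper": 1,"tx": 0,"ty": 0,"tz": 0.0015,"rx": 0,"ry": 0,"rz": 0},{"gripper": 1,"tx": 0,"ty": 0,"tz": 0.0015,"rx": 0,"ry": 0,"rz": 0},{"gripper": 1,"tx": 0,"ty": 0,"tz": 0.0015,"rx": 0,"ry": 0,"rz": 0}])

```text
time_s: 9.35
tcp_pos: [0.4195, -0.266, 0.0874]
eef_rot: [3.141, 0.001, 1.763]
wrist_force: [-0.5, 1.3, 6.5]
grip_width: 0.0448
finger_force: 12.0
```

>>> move_arm(targets=[{"gripper": -0.1,"tx": 0,"ty": 0,"tz": -0.001,"rx": 0,"ry": 0,"rz": 0},{"gripper": -0.2,"tx": 0,"ty": 0,"tz": -0.001,"rx": 0,"ry": 0,"rz": 0},{"gripper": -0.5,"tx": 0,"ty": 0,"tz": -0.001,"rx": 0,"ry": 0,"rz": 0},{"gripper": -0.5,"tx": 0,"ty": 0,"tz": -0.001,"rx": 0,"ry": 0,"rz": 0},{"gripper": -0.5,"tx": 0,"ty": 0,"tz": -0.001,"rx": 0,"ry": 0,"rz": 0},{"gripper": -0.5,"tx": 0,"ty": 0,"tz": -0.01,"rx": 0,"ry": 0,"rz": 0},{"gripper": -0.5,"tx": 0,"ty": 0,"tz": -0.03,"rx": 0,"ry": 0,"rz": 0},{"gripper": -0.5,"tx": 0,"ty": 0,"tz": -0.06,"rx": 0,"ry": 0,"rz": 0},{"gripper": -0.5,"tx": 0,"ty": 0,"tz": -0.09,"rx": 0,"ry": 0,"rz": 0},{"gripper": -0.5,"tx": 0,"ty": 0,"tz": -0.09,"rx": 0,"ry": 0,"rz": 0}])

```text
time_s: 10.35
tcp_pos: [0.4205, -0.2667, 0.1808]
eef_rot: [3.138, 0.005, 1.763]
wrist_force: [-0.9, 0.1, -0.5]
grip_width: 0.0716
finger_force: 0.0
```

```bash
python3 - <<'E'
from h import *
s=arm.state();print(s["tcp_pos"],s["eef_rot"],s["grip_width"],s["wrist_force"],s["joint_pos"])
p,d=imaging.capture("scene"); np.savez("scene4.npz",p=p,d=d)
cv2.imwrite("pics/hung.png",cv2.resize(p[185:260,400:480,::-1],None,fx=7,fy=7,interpolation=cv2.INTER_CUBIC))
E
```

```text
[ 0.42048386 -0.26672737  0.18077916] [3.13771125 0.0048731  1.76285568] 0.07161451935765492 [-0.91040365  0.10499828 -0.54781102] [-6.97988687e-01  3.52047231e-01  1.90879556e+00 -6.61178127e-05
  8.74520120e-01 -8.90015252e-01]
```

View pics/hung.png

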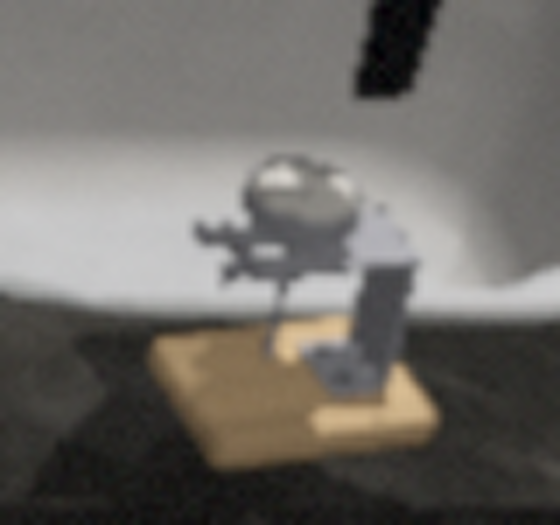

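The thermometer hangs in the notch, with the dial up at crop (300,190) and the stem straight down at (275,320). Next I go to the tongs.

>>> move_arm(targets=[{"gripper": -1,"tx": 0.04,"ty": 0.006,"tz": 0,"rx": 0,"ry": 0,"rz": 0.02},{"gripper": -1,"tx": 0.08,"ty": 0.012,"tz": 0,"rx": 0,"ry": 0,"rz": 0.04},{"gripper": -1,"tx": 0.12,"ty": 0.019,"tz": 0,"rx": 0,"ry": 0,"rz": 0.06},{"gripper": -1,"tx": 0.16,"ty": 0.025,"tz": 0,"rx": 0,"ry": 0,"rz": 0.08},{"gripper": -1,"tx": 0.2,"ty": 0.031,"tz": 0,"rx": 0,"ry": 0,"rz": 0.1},{"gripper": -1,"tx": 0.24,"ty": 0.038,"tz": 0,"rx": 0,"ry": 0,"rz": 0.12},{"gripper": -1,"tx": 0.28,"ty": 0.044,"tz": 0,"rx": 0,"ry": 0,"rz": 0.14},{"gripper": -1,"tx": 0.32,"ty": 0.05,"tz": 0,"rx": 0,"ry": 0,"rz": 0.16},{"gripper": -1,"tx": 0.36,"ty": 0.056,"tz": 0,"rx": 0,"ry": 0,"rz": 0.18},{"gripper": -1,"tx": 0.4,"ty": 0.063,"tz": 0,"rx": 0,"ry": 0,"rz": 0.2},{"gripper": -1,"tx": 0.44,"ty": 0.069,"tz": 0,"rx": 0,"ry": 0,"rz": 0.222},{"gripper": -1,"tx": 0.47,"ty": 0.074,"tz": 0,"rx": 0,"ry": 0,"rz": 0.222},{"gripper": -1,"tx": 0.4875,"ty": 0.0765,"tz": 0,"rx": 0,"ry": 0,"rz": 0.222},{"gripper": -1,"tx": 0.4875,"ty": 0.0765,"tz": 0.02,"rx": 0,"ry": 0,"rz": 0.222},{"gripper": -1,"tx": 0.4875,"ty": 0.0765,"tz": 0.05,"rx": 0,"ry": 0,"rz": 0.222},{"gripper": -1,"tx": 0.4875,"ty": 0.0765,"tz": 0.08,"rx": 0,"ry": 0,"rz": 0.222},{"gripper": -1,"tx": 0.4875,"ty": 0.0765,"tz": 0.1,"rx": 0,"ry": 0,"rz": 0.222},{"gripper": -1,"tx": 0.4875,"ty": 0.0765,"tz": 0.1,"rx": 0,"ry": 0,"rz": 0.222},{"gripper": -1,"tx": 0.4875,"ty": 0.0765,"tz": 0.1,"rx": 0,"ry": 0,"rz": 0.222}])

```text
time_s: 12.3
tcp_pos: [0.4012, 0.2272, 0.0768]
eef_rot: [-3.14, 0.001, 1.541]
wrist_force: [0.1, 0.7, 0.4]
grip_width: 0.0949
finger_force: 0.0
```

>>> move_arm(targets=[{"gripper": -1,"tx": 0,"ty": 0,"tz": 0.02,"rx": 0,"ry": 0,"rz": 0},{"gripper": -1,"tx": 0,"ty": 0,"tz": 0.04,"rx": 0,"ry": 0,"rz": 0},{"gripper": -1,"tx": 0,"ty": 0,"tz": 0.055,"rx": 0,"ry": 0,"rz": 0},{"gripper": -1,"tx": 0,"ty": 0,"tz": 0.065,"rx": 0,"ry": 0,"rz": 0},{"gripper": -1,"tx": 0,"ty": 0,"tz": 0.07,"rx": 0,"ry": 0,"rz": 0},{"gripper": -1,"tx": 0,"ty": 0,"tz": 0.073,"rx": 0,"ry": 0,"rz": 0},{"gripper": -1,"tx": 0,"ty": 0,"tz": 0.073,"rx": 0,"ry": 0,"rz": 0},{"gripper": -1,"tx": 0,"ty": 0,"tz": 0.073,"rx": 0,"ry": 0,"rz": 0}])

```text
time_s: 13.1
tcp_pos: [0.4017, 0.2274, 0.0044]
eef_rot: [3.141, -0.0, 1.541]
wrist_force: [0.3, 0.7, -0.1]
grip_width: 0.0953
finger_force: 0.0
```

>>> move_arm(newtons=5, targets=[{"gripper": 1,"tx": 0,"ty": 0,"tz": 0.001,"rx": 0,"ry": 0,"rz": 0},{"gripper": 1,"tx": 0,"ty": 0,"tz": 0.001,"rx": 0,"ry": 0,"rz": 0},{"gripper": 1,"tx": 0,"ty": 0,"tz": 0.001,"rx": 0,"ry": 0,"rz": 0},{"gripper": 1,"tx": 0,"ty": 0,"tz": 0.001,"rx": 0,"ry": 0,"rz": 0},{"gripper": 1,"tx": 0,"ty": 0,"tz": 0.001,"rx": 0,"ry": 0,"rz": 0},{"gripper": 1,"tx": 0,"ty": 0,"tz": 0.001,"rx": 0,"ry": 0,"rz": 0},{"gripper": 1,"tx": 0,"ty": 0,"tz": 0.001,"rx": 0,"ry": 0,"rz": 0},{"gripper": 1,"tx": 0,"ty": 0,"tz": 0.001,"rx": 0,"ry": 0,"rz": 0}])

```text
time_s: 13.9
tcp_pos: [0.4013, 0.2272, 0.0029]
eef_rot: [-3.141, 0.0, 1.541]
wrist_force: [-1.9, 0.5, 1.5]
grip_width: 0.0608
finger_force: 5.0
```

>>> move_arm(targets=[{"gripper": 1,"tx": 0,"ty": 0,"tz": -0.003,"rx": 0,"ry": 0,"rz": 0},{"gripper": 1,"tx": 0,"ty": 0,"tz": -0.008,"rx": 0,"ry": 0,"rz": 0},{"gripper": 1,"tx": 0,"ty": 0,"tz": -0.015,"rx": 0,"ry": 0,"rz": 0},{"gripper": 1,"tx": 0,"ty": 0,"tz": -0.022,"rx": 0,"ry": 0,"rz": 0},{"gripper": 1,"tx": 0,"ty": 0,"tz": -0.03,"rx": 0,"ry": 0,"rz": 0},{"gripper": 1,"tx": 0,"ty": 0,"tz": -0.03,"rx": 0,"ry": 0,"rz": 0},{"gripper": 1,"tx": 0,"ty": 0,"tz": -0.03,"rx": 0,"ry": 0,"rz": 0}])

```text
time_s: 14.6
tcp_pos: [0.4016, 0.2273, 0.0332]
eef_rot: [3.141, -0.0, 1.541]
wrist_force: [-0.2, -0.7, -1.5]
grip_width: 0.0608
finger_force: 5.0
```

```bash
python3 - <<'E'
from h import *
s=arm.state();print(s["tcp_pos"],s["eef_rot"],s["grip_width"],s["finger_force"],s["wrist_force"],s["ft_torque"])
o=[]
for n in("scene","top"):
    p,d=imaging.capture(n); np.savez(f"{n}5.npz",p=p,d=d)
    print(n,proj(n,np.array([[.4046,.330,.045],s["tcp_pos"]])))
    a=p[175:275,185:345] if n=="scene" else p[180:280,185:345]
    o.append(cv2.resize(a[:,:,::-1],None,fx=4.8,fy=3,interpolation=cv2.INTER_CUBIC) if 0 else cv2.resize(a[:,:,::-1],None,fx=4.5,fy=3,interpolation=cv2.INTER_CUBIC)) if 0 else o.append(cv2.resize(a[:,:,::-1],None,fx=3,fy=3,interpolation=cv2.INTER_CUBIC))
cv2.imwrite("pics/tongs.png",np.vstack(o))
E
```

```text
[0.40157693 0.22730993 0.03321927] [ 3.14083445e+00 -2.17924163e-04  1.54078531e+00] 0.06081538535281523 4.994485527276993 [-0.22435644 -0.66313053 -1.50514891] [-0.00113413 -0.0778801  -0.04260799]
scene [[227.56049841 232.91426874]
 [264.43552168 237.23712715]]
top [[225.15129494 243.42446717]
 [264.65022194 245.56652417]]
```

View pics/tongs.png

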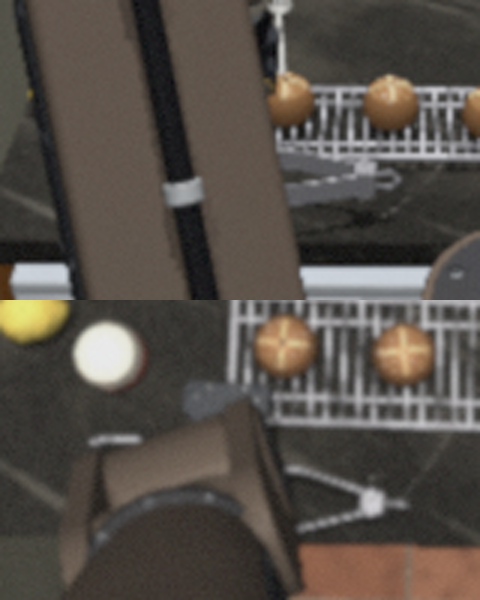

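The tongs are lifted level: the hinge is at top crop (373,502) and one jaw at (115,440). The probed roll at (284,345) has its bore free. I measure both now.

```bash
python3 - <<'E'
from h import *
a=np.load("top5.npz");P=pts("top",a["d"]);z=P[:,:,2];p=a["p"]
w=p.astype(int).sum(2)
sub=np.clip(w[240:255,300:316]-450,0,None);v,u=np.mgrid[240:255,300:316]
hu,hv=(sub*u).sum()/sub.sum(),(sub*v).sum()/sub.sum();print("hinge",hu,hv,ray("top",hu,hv,.061), "z",np.round(z[244:251,306:313].max(),3))
for col in(206+14,222,226,228): 
    g=w[222:232,col];print(col,222+g.argmax(),g.max(),ray("top",col,222+g.argmax(),.060)[:2].round(4), z[222+g.argmax(),col].round(3))
hsv=cv2.cvtColor(p,cv2.COLOR_RGB2HSV);m=cv2.inRange(hsv,(5,70,60),(22,255,255));m[:,:265]=0;m[:182]=0;m[212:]=0;m[:,300:]=0
c=max(cv2.findContours(m,0,1)[0],key=cv2.contourArea);(x,y),ax,_=cv2.fitEllipse(c);print("roll",x,y,ax,ray("top",x,y,.035),ray("top",x,y,.06))
mm=(m>0)&(z>.045);print(P[mm].mean(0),np.median(P[mm],0))
E
```

```text
hinge 308.5271186440678 247.1306967984934 [0.40018074 0.10990873 0.061     ] z 0.064
220 226 409 [0.4493 0.3424] 0.063
222 226 423 [0.4495 0.3372] 0.059
226 226 498 [0.4497 0.3268] 0.063
228 226 497 [0.4498 0.3215] 0.061
roll 279.60833740234375 195.0075225830078 (20.333219528198242, 20.76491355895996) [0.53772411 0.19216896 0.035     ] [0.5345576 0.1897209 0.06     ]
[0.53660479 0.19098806 0.05473835] [0.53662371 0.19123687 0.05513729]
```

>>> move_arm(targets=[{"gripper": 1,"tx": 0,"ty": 0,"tz": -0.01,"rx": 0,"ry": 0,"rz": 0.02},{"gripper": 1,"tx": 0,"ty": 0,"tz": -0.025,"rx": 0,"ry": 0,"rz": 0.05},{"gripper": 1,"tx": 0,"ty": 0,"tz": -0.04,"rx": 0,"ry": 0,"rz": 0.1},{"gripper": 1,"tx": 0,"ty": 0,"tz": -0.055,"rx": 0,"ry": 0,"rz": 0.18},{"gripper": 1,"tx": -0.002,"ty": 0.002,"tz": -0.07,"rx": 0,"ry": 0,"rz": 0.27},{"gripper": 1,"tx": -0.004,"ty": 0.004,"tz": -0.08,"rx": 0,"ry": 0,"rz": 0.37},{"gripper": 1,"tx": -0.007,"ty": 0.007,"tz": -0.09,"rx": 0,"ry": 0,"rz": 0.47},{"gripper": 1,"tx": -0.01,"ty": 0.01,"tz": -0.095,"rx": 0,"ry": 0,"rz": 0.57},{"gripper": 1,"tx": -0.013,"ty": 0.013,"tz": -0.1,"rx": 0,"ry": 0,"rz": 0.67},{"gripper": 1,"tx": -0.016,"ty": 0.016,"tz": -0.1,"rx": 0,"ry": 0,"rz": 0.77},{"gripper": 1,"tx": -0.019,"ty": 0.019,"tz": -0.1,"rx": 0,"ry": 0,"rz": 0.87},{"gripper": 1,"tx": -0.022,"ty": 0.022,"tz": -0.1,"rx": 0,"ry": 0,"rz": 0.97},{"gripper": 1,"tx": -0.025,"ty": 0.025,"tz": -0.1,"rx": 0,"ry": 0,"rz": 1.07},{"gripper": 1,"tx": -0.028,"ty": 0.028,"tz": -0.1,"rx": 0,"ry": 0,"rz": 1.17},{"gripper": 1,"tx": -0.031,"ty": 0.031,"tz": -0.1,"rx": 0,"ry": 0,"rz": 1.27},{"gripper": 1,"tx": -0.033,"ty": 0.033,"tz": -0.1,"rx": 0,"ry": 0,"rz": 1.37},{"gripper": 1,"tx": -0.035,"ty": 0.0345,"tz": -0.1,"rx": 0,"ry": 0,"rz": 1.45},{"gripper": 1,"tx": -0.035,"ty": 0.0345,"tz": -0.1,"rx": 0,"ry": 0,"rz": 1.5},{"gripper": 1,"tx": -0.035,"ty": 0.0345,"tz": -0.1,"rx": 0,"ry": 0,"rz": 1.541},{"gripper": 1,"tx": -0.035,"ty": 0.0345,"tz": -0.1,"rx": 0,"ry": 0,"rz": 1.541}])

```text
time_s: 16.7
tcp_pos: [0.4347, 0.1912, 0.1333]
eef_rot: [3.141, 0.0, -0.002]
wrist_force: [-0.1, -0.2, -1.5]
grip_width: 0.061
finger_force: 5.0
```

```bash
python3 - <<'E'
from h import *
s=arm.state();print(s["tcp_pos"],s["eef_rot"],s["grip_width"],s["finger_force"],s["wrist_force"],s["joint_pos"])
o=[]
for n in("scene","top"):
    p,d=imaging.capture(n); np.savez(f"{n}6.npz",p=p,d=d)
    a=p[150:250,185:345] if n=="scene" else p[150:250,205:365]
    o.append(cv2.resize(a[:,:,::-1],None,fx=3,fy=3,interpolation=cv2.INTER_CUBIC))
cv2.imwrite("pics/over.png",np.vstack(o))
E
```

```text
[0.43472531 0.19116783 0.13326369] [ 3.14146587e+00  1.18123973e-04 -1.69196906e-03] 0.06103104626598392 4.995069801807404 [-0.11960799 -0.15963611 -1.46420761] [ 2.75129249e-01  3.95085939e-01  2.00892770e+00 -1.33320830e-04
  7.37727296e-01  1.84771620e+00]
```

View pics/over.png

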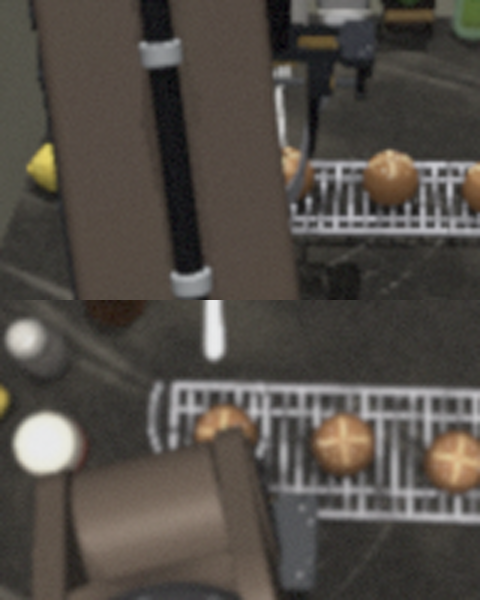

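Top crop: the open jaws are at (155,415) and (262,415), above the probed roll at (225,425). I check their centring over the roll.

```bash
python3 - <<'E'
from h import *
T=lambda u,v:((u+.5)/3-.5+205,(v-300+.5)/3-.5+150)
for q in((157,382),(263,382),(152,410),(267,410),(150,440),(264,440),(157,452),(259,457)): print(q,ray("top",*T(*q),.160)[:2].round(4))
a=np.load("top6.npz");P=pts("top",a["d"]);m=(P[:,:,2]>.13)&(P[:,:,2]<.19);m[:,:252]=0;m[:172]=0;m[206:]=0;m[:,300:]=0
for r in range(174,204,2):
    u=np.where(m[r])[0]
    if len(u): print(r,u.min(),u.max(),P[r,u.min()].round(3),P[r,u.max()].round(3))
E
```

```text
(157, 382) [0.5642 0.2358]
(263, 382) [0.5662 0.1509]
(152, 410) [0.5415 0.2389]
(267, 410) [0.5437 0.147 ]
(150, 440) [0.5173 0.2395]
(264, 440) [0.5194 0.1486]
(157, 452) [0.5078 0.2335]
(259, 457) [0.5057 0.1521]
178 257 292 [0.562 0.236 0.161] [0.564 0.152 0.157]
180 256 292 [0.557 0.238 0.158] [0.559 0.152 0.157]
182 256 293 [0.552 0.237 0.163] [0.554 0.149 0.158]
184 255 294 [0.547 0.24  0.159] [0.552 0.147 0.146]
186 255 294 [0.543 0.24  0.158] [0.546 0.147 0.147]
188 255 294 [0.537 0.239 0.162] [0.542 0.147 0.146]
190 255 294 [0.532 0.239 0.162] [0.537 0.147 0.144]
192 255 294 [0.528 0.239 0.161] [0.533 0.147 0.141]
194 255 294 [0.523 0.239 0.16 ] [0.528 0.147 0.139]
196 256 294 [0.519 0.237 0.155] [0.523 0.147 0.137]
198 256 293 [0.514 0.236 0.158] [0.517 0.148 0.148]
200 257 292 [0.509 0.234 0.158] [0.511 0.15  0.154]
202 291 292 [0.506 0.153 0.155] [0.509 0.151 0.135]
```

>>> move_arm(targets=[{"gripper": 1,"tx": -0.001,"ty": 0.001,"tz": 0.01,"rx": 0,"ry": 0,"rz": 0},{"gripper": 1,"tx": -0.001,"ty": 0.001,"tz": 0.025,"rx": 0,"ry": 0,"rz": 0},{"gripper": 1,"tx": -0.001,"ty": 0.001,"tz": 0.04,"rx": 0,"ry": 0,"rz": 0},{"gripper": 1,"tx": -0.001,"ty": 0.001,"tz": 0.055,"rx": 0,"ry": 0,"rz": 0},{"gripper": 1,"tx": -0.001,"ty": 0.001,"tz": 0.07,"rx": 0,"ry": 0,"rz": 0},{"gripper": 1,"tx": -0.001,"ty": 0.001,"tz": 0.083,"rx": 0,"ry": 0,"rz": 0},{"gripper": 1,"tx": -0.001,"ty": 0.001,"tz": 0.094,"rx": 0,"ry": 0,"rz": 0},{"gripper": 1,"tx": -0.001,"ty": 0.001,"tz": 0.102,"rx": 0,"ry": 0,"rz": 0},{"gripper": 1,"tx": -0.001,"ty": 0.001,"tz": 0.107,"rx": 0,"ry": 0,"rz": 0},{"gripper": 1,"tx": -0.001,"ty": 0.001,"tz": 0.107,"rx": 0,"ry": 0,"rz": 0},{"gripper": 1,"tx": -0.001,"ty": 0.001,"tz": 0.107,"rx": 0,"ry": 0,"rz": 0}])

```text
time_s: 17.9
tcp_pos: [0.434, 0.1903, 0.0261]
eef_rot: [-3.142, -0.0, -0.0]
wrist_force: [-0.6, 0.6, -1.6]
grip_width: 0.0605
finger_force: 5.0
```

>>> move_arm(newtons=14, targets=[{"gripper": -0.24,"tx": 0,"ty": 0,"tz": 0,"rx": 0,"ry": 0,"rz": 0},{"gripper": -0.2,"tx": 0,"ty": 0,"tz": 0,"rx": 0,"ry": 0,"rz": 0},{"gripper": -0.16,"tx": 0,"ty": 0,"tz": 0,"rx": 0,"ry": 0,"rz": 0},{"gripper": -0.12,"tx": 0,"ty": 0,"tz": 0,"rx": 0,"ry": 0,"rz": 0},{"gripper": -0.08,"tx": 0,"ty": 0,"tz": 0,"rx": 0,"ry": 0,"rz": 0},{"gripper": -0.04,"tx": 0,"ty": 0,"tz": 0,"rx": 0,"ry": 0,"rz": 0},{"gripper": 0,"tx": 0,"ty": 0,"tz": 0,"rx": 0,"ry": 0,"rz": 0},{"gripper": 0.03,"tx": 0,"ty": 0,"tz": 0,"rx": 0,"ry": 0,"rz": 0},{"gripper": 0.06,"tx": 0,"ty": 0,"tz": 0,"rx": 0,"ry": 0,"rz": 0},{"gripper": 0.09,"tx": 0,"ty": 0,"tz": 0,"rx": 0,"ry": 0,"rz": 0},{"gripper": 0.12,"tx": 0,"ty": 0,"tz": 0,"rx": 0,"ry": 0,"rz": 0},{"gripper": 0.15,"tx": 0,"ty": 0,"tz": 0,"rx": 0,"ry": 0,"rz": 0},{"gripper": 0.18,"tx": 0,"ty": 0,"tz": 0,"rx": 0,"ry": 0,"rz": 0},{"gripper": 0.18,"tx": 0,"ty": 0,"tz": 0,"rx": 0,"ry": 0,"rz": 0}])

```text
time_s: 19.3
tcp_pos: [0.4339, 0.1902, 0.0259]
eef_rot: [3.142, -0.0, -0.0]
wrist_force: [-1.1, -0.5, -0.7]
grip_width: 0.0458
finger_force: 14.0
```

>>> move_arm(newtons=24, targets=[{"gripper": 0.3,"tx": 0,"ty": 0,"tz": 0,"rx": 0,"ry": 0,"rz": 0},{"gripper": 1,"tx": 0,"ty": 0,"tz": 0,"rx": 0,"ry": 0,"rz": 0},{"gripper": 1,"tx": 0,"ty": 0,"tz": 0,"rx": 0,"ry": 0,"rz": 0},{"gripper": 1,"tx": 0,"ty": 0,"tz": 0,"rx": 0,"ry": 0,"rz": 0},{"gripper": 1,"tx": 0,"ty": 0,"tz": -0.003,"rx": 0,"ry": 0,"rz": 0},{"gripper": 1,"tx": 0,"ty": 0,"tz": -0.007,"rx": 0,"ry": 0,"rz": 0},{"gripper": 1,"tx": 0,"ty": 0,"tz": -0.012,"rx": 0,"ry": 0,"rz": 0},{"gripper": 1,"tx": 0,"ty": 0,"tz": -0.02,"rx": 0,"ry": 0,"rz": 0},{"gripper": 1,"tx": 0,"ty": 0,"tz": -0.03,"rx": 0,"ry": 0,"rz": 0},{"gripper": 1,"tx": 0,"ty": 0,"tz": -0.03,"rx": 0,"ry": 0,"rz": 0},{"gripper": 1,"tx": 0,"ty": 0,"tz": -0.03,"rx": 0,"ry": 0,"rz": 0}])

```text
time_s: 20.4
tcp_pos: [0.434, 0.1903, 0.0563]
eef_rot: [-3.141, -0.001, -0.0]
wrist_force: [-0.4, -0.1, -2.5]
grip_width: 0.0455
finger_force: 24.0
```

>>> move_arm(targets=[{"gripper": 1,"tx": 0,"ty": 0,"tz": -0.005,"rx": 0,"ry": 0,"rz": 0},{"gripper": 1,"tx": 0,"ty": 0,"tz": -0.012,"rx": 0,"ry": 0,"rz": 0},{"gripper": 1,"tx": 0,"ty": 0,"tz": -0.022,"rx": 0,"ry": 0,"rz": 0},{"gripper": 1,"tx": 0,"ty": 0,"tz": -0.034,"rx": 0,"ry": 0,"rz": 0},{"gripper": 1,"tx": 0,"ty": 0,"tz": -0.046,"rx": 0,"ry": 0,"rz": 0},{"gripper": 1,"tx": 0,"ty": 0,"tz": -0.058,"rx": 0,"ry": 0,"rz": 0},{"gripper": 1,"tx": 0,"ty": 0,"tz": -0.07,"rx": 0,"ry": 0,"rz": 0},{"gripper": 1,"tx": 0,"ty": 0,"tz": -0.082,"rx": 0,"ry": 0,"rz": 0},{"gripper": 1,"tx": 0,"ty": 0,"tz": -0.092,"rx": 0,"ry": 0,"rz": 0},{"gripper": 1,"tx": 0,"ty": 0,"tz": -0.1,"rx": 0,"ry": 0,"rz": 0},{"gripper": 1,"tx": 0,"ty": 0,"tz": -0.105,"rx": 0,"ry": 0,"rz": 0},{"gripper": 1,"tx": 0,"ty": 0,"tz": -0.105,"rx": 0,"ry": 0,"rz": 0},{"gripper": 1,"tx": 0,"ty": 0,"tz": -0.105,"rx": 0,"ry": 0,"rz": 0},{"gripper": 1,"tx": 0,"ty": 0,"tz": -0.105,"rx": 0,"ry": 0,"rz": 0}])

```text
time_s: 21.8
tcp_pos: [0.4337, 0.1902, 0.1605]
eef_rot: [3.141, 0.001, -0.0]
wrist_force: [-0.8, -0.9, -2.8]
grip_width: 0.0454
finger_force: 24.0
```

```bash
python3 - <<'E'
from h import *
s=arm.state();print(s["tcp_pos"],s["eef_rot"],s["grip_width"],s["finger_force"],s["wrist_force"])
o=[]
for n in("scene","top"):
    p,d=imaging.capture(n); np.savez(f"{n}7.npz",p=p,d=d)
    if n=="top":
        P=pts(n,d);hsv=cv2.cvtColor(p,cv2.COLOR_RGB2HSV);m=cv2.inRange(hsv,(5,70,60),(22,255,255))>0;m&=(P[:,:,2]>.1)&(P[:,:,2]<.25)&(P[:,:,0]>.48)&(P[:,:,0]<.6)
        print(m.sum(),np.percentile(P[m],[1,50,99],axis=0).round(3) if m.any() else 0)
    a=p[130:250,185:345] if n=="scene" else p[140:260,205:365]
    o.append(cv2.resize(a[:,:,::-1],None,fx=2.5,fy=2.5,interpolation=cv2.INTER_CUBIC))
cv2.imwrite("pics/end.png",np.hstack(o))
E
```

```text
[0.43368786 0.1901888  0.160485  ] [ 3.14127447e+00  7.70343031e-04 -2.07687197e-04] 0.04543465490741529 23.98115962743759 [-0.78357527 -0.87909475 -2.77958884]
324 [[0.518 0.166 0.176]
 [0.54  0.193 0.19 ]
 [0.565 0.218 0.197]]
```

View pics/end.png

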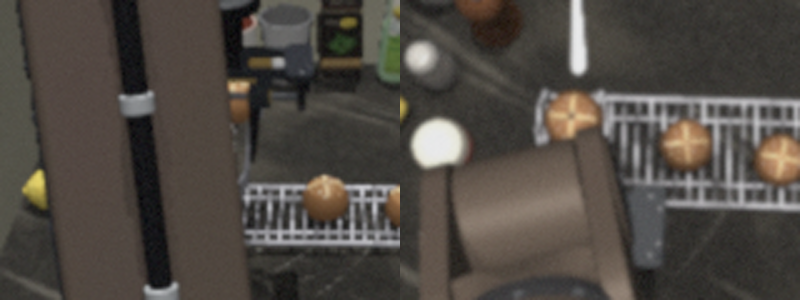

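The roll is held in the jaws at right crop (573,115) with its top at z ≈ 0.196 m, about 13 cm clear of the rack. The other two rolls are where they were. I hand the job in.

```bash
python3 -c "
from bench import arm
print(arm.close_job())"
```

```text
the job is handed in; nothing more can be done
None
```

I handed in the job: the thermometer hangs in its stand's notch, dial up, and the tongs hold its roll about 13 cm above the rack. The other rolls were not moved, and it took about 22 s of the 64 s allowed.

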